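# Slide the paint-jar rack past the spring gate into its bay

## Robot

A 6-joint arm with a two-finger parallel gripper is mounted at the origin on the work surface. World frame = base frame: x ahead of the robot, y to its left, z up, the work surface at z = 0. Lengths are in mm, angles in rad, forces in N, time in s.
With the tool pointing down it reaches from about 275 to 1000 mm from the base axis. Payload 8.4 kg.
Tool frame: the origin (TCP) lies on the mounting face of the last link; the fingertips stand 173 mm ahead of it and the grasp point (between the pads) lies 155 mm ahead of it; z points along the fingers, y is the direction in which the jaws open and shut (so a half turn about z gives the same grasp; the last joint's range is limited). The gripper opens to 85 mm and grips with 20 to 120 N. Pads are 22 mm wide; open, the fingers measure 114 mm over their backs; the gripper's body (76 mm by 85 mm) begins 54 mm behind the grasp point. The pads swing forward as they close: fully open they stand 13 mm farther back than shut.
Start: joints at [-1.269, 0.353, 1.633, -0, 1.155, -0.002], TCP at [186.967, -596.383, 404.681] pointing down, gripper open.
Joint ranges: [-2.63, 2.63], [-0.92, 2.1], [0.06, 2.66], [-1.3, 4.44], [0, 2.69], [-3.02, 3.02]. Speed limits (rad/s): [2.22, 2.22, 2.79, 3.14, 3.14, 3.14].

## Interface

Orientations are given as [roll, pitch, yaw] about the fixed x, y, z axes, in that order (R = Rz(yaw) Ry(pitch) Rx(roll)).
In Python, from rig import r, grab_frame, spotter gives the robot as it stands.
- The arm moves only by the tool apply_moves, never from a script. Its argument "motion" is text: rows parted by semicolons, each of 5 numbers parted by spaces: the opening, from -1 (shut) to 1 (fully open), then the shift along the tool's x, y, z as a fraction of full scale, then the turn about the tool's z as a fraction of full scale. In form: hand x y z twist; .... A call has 1 to 20 rows; each row is the pose to reach, as a shift and turn from the pose commanded when the call began, along the tool's axes at that moment, turning the shorter way round; what a row does not reach only later rows make up. Full scale, the value 1, is 1 m for a shift and pi rad for a turn. A row lasts 1/12 s, in which the tool goes at most 41.7 mm and 7.16 degrees, less where a joint would pass 70% of its speed; a pose out of reach is approached as far as the arm can. A call with a number of a shift or a turn outside -1 to 1 is refused whole. A call with a gripper value outside its range is refused whole. The fingers move at their own pace and stop on an object; "squeeze" is the grip in N (left out, the last holds). Time passes only in rows, so rows that repeat a pose let the fingers close. It gives the time, the measured TCP pose, the force and the opening at its end, in the units of the state.
- r.sense(): the state, without advancing time (a new reading comes with each control period).
- grab_frame(name): name is "side" or "top"; returns a dict with "img" (400x640x3 uint8, red, green, blue), "fx", "fy", "cx", "cy" (pixels), "R" (3x3) and "t" (3): a world point X has camera coordinates R X + t. Camera axes: x right, y down, z forward; pixel columns grow to the right and rows downward; lengths in mm; the calibration is good to about 2 mm. A picture is of the moment at which its call begins. There is no depth.
- r.sign_off(): hands the job in, once; it reports no verdict.
Trained networks look in the newest picture that a camera, given by its name, has taken for a name from the list of things; names that differ only in an ending like _2 or _b are one class to them, and where a whole thing is asked for, a point or a joint stands for the part that bears it (a point fixed in the world has none). Each returns a list of dicts, best first, with "conf" (0 to 1); they miss things now and then, are a little off and sometimes report something else, mostly with a low value. They report only what shows in the picture. A call takes as long as a camera call.
- spotter.boxes_of(query, camera): "point" ([x, y, z] in mm, in world coordinates, good to about 4 mm: the middle of the surface that is visible of it).
- spotter.place_of(query, camera): "point" ([x, y, z] in mm, in world coordinates, good to about 4 mm: a listed point, or the origin of a listed thing).
The state is a dict: "clock": time; "qpos": joint angles; "qvel": joint speeds; "joint_efforts": joint torques, N m; "eef_pos": TCP position; "tcp_rot": TCP orientation; "contact_force": force on the tool from outside, world axes, zero at the start; "wrist_torque": the same for the moment, N m; "opening": opening from 0.0 (shut) to 1.0 (fully open).
Only numpy, scipy, OpenCV 4.12 (cv2) and the standard library are available. Lean on these libraries where they do the work, as an engineer would, in place of code of your own. Each camera call takes 0.05 s, during which the arm holds its last target.

## Task

Swing the chute's spring gate aside with one fingertip and, still holding it open, push the rack of paint jars along the chute past the gate with the other finger until it is fully home against the end stop. Then take your fingers away so that the gate springs shut behind the rack. Only push: do not pick up the rack, and leave the other things on the table where they are.

Things in the scene. Friction and masses are not known exactly. Their poses are not given: they have to be found in the camera images.
- chute: Fixed plywood chute on the table. +y runs from its open mouth to the end stop, +x points to the gate's side (away from the robot). Origin on the channel's centre line, at table height, at the gate. Base plate 6 mm thick (x -47 to +75, y -190 to +160 mm). Channel 72 mm wide (x -36 to +36) between walls 6 mm thick, tops 24 mm above the table; the +x wall has a slot (y -22 to +8) for the gate.
- end_stop (a point): Inner face of the chute's end stop, at chute x 0, y +99 mm; the stop is 40 mm tall over the table. Fully home, the rack touches it: rack origin at chute y = +54 mm and its rear face, at y = +9, just past the gate plate.
- rack: Loose white open-topped rack, six small black-capped jars fixed in it: 66 mm wide (x), 90 mm long (y), walls 60 mm and jar caps 80 mm tall, 0.3 to 0.6 kg. Origin: centre of its underside. Starts on the chute's 6 mm floor, its y along the chute's, its leading face 15 to 60 mm short of chute y = 0.
- gate_arm (a joint): Angle of the spring gate (rad): 0 shut, against a stop; grows to 0.45 as its rail swings outward to chute +x. Push the rail's inner face outward anywhere on its free length (1.5 to 3 N beside the mouth); a finger may slide along it. A spring shuts it when let go; the passing rack's side also keeps it open. The rack alone cannot force it.
- gate_hinge (a point): Upright hinge pin of the gate, chute x +56, y +135 mm, 6 mm above the table; the pin's top is 72 mm above it.
- gate_plate (a point): Inner edge, half-way up, of the gate's blocking plate: aluminium, 6 mm thick, 8 to 30 mm above the table, reaching in below the rail (a fingertip 34 mm or more above the table passes over it). Shut, at chute x +16, y 0, blocking the rack. Clear of the channel (x +36) above about 0.16 rad; opening, it swings back towards the mouth by up to 15 mm.
- gate_tail (a point): Free end of the gate's straight aluminium rail, on its inner face, half-way up (49 mm above the table). Rail 6 mm thick, edges 34 and 64 mm above the table, passing over the chute's wall tops. Shut, its inner face lies along chute x = +50 from the hinge end (y +135) to this end (y -195 mm).
- paint_jar: Bystander: capped paint jar, 50 mm across, 75 mm tall, standing beside the chute on the robot's side. Origin at its underside.
- medium_bottle: Bystander: small capped bottle, 42 mm across, 92 mm tall, standing outside the gate rail, a little way beyond its swing. Origin at its underside.
- tape_roll: Bystander: roll of masking tape lying flat, 90 mm across, 25 mm tall, beyond the gate rail. Origin at its underside.
- water_cup: Bystander: open glass cup, 72 mm across, 85 mm tall. Origin at its underside.
- palette_knife: Bystander: palette knife lying flat, handle to its -x. Origin at its underside.
- wide_brush: Bystander: brush lying flat, handle to its -x. Origin at its underside.
- eraser_block: Bystander: rubber eraser, 30 x 55 x 20 mm. Origin at its underside.

How it is judged (in metres and radians):
On the way, in this order (a step that is already met when the one before it is completed fails the run):
1. a finger holds the gate open while the rack is still before it (value of joint gate_arm above 0.12 rad and contact force between the fingers and gate_arm above 0.3 N and y of rack in the frame of chute below -0.04 m), for 0.1 s.
2. the rack's nose goes past the gate, pushed by a finger, while a finger still holds the gate (y of rack in the frame of chute between -0.035 and 0 m and contact force between the fingers and gate_arm above 0.3 N and contact force between the fingers and rack above 0.1 N).
At the end, for the whole second after the job is handed in: The rack stands flat in the chute within 4 mm of the end stop, at rest, and the gate has closed behind it (under 0.03 rad) (y of rack in the frame of chute between 0.05 and 0.057 m and z of rack in the frame of chute below 0.009 m and value of joint gate_arm below 0.03 rad and angle between rack's own z axis and vertical below 0.05 rad and linear speed of rack below 0.01 m/s); the robot touches nothing.
It fails at once if the rack is lifted more than 10 mm off the chute's floor or tipped by more than 0.25 rad (z of rack in the frame of chute above 0.016 m or angle between rack's own z axis and vertical above 0.25 rad).
It fails at once if a bystander is moved more than 20 mm (distance of any of paint_jar, medium_bottle, tape_roll, water_cup, palette_knife, wide_brush, eraser_block from where it was at the start of the episode above 0.02 m).
It also fails if it takes over 40 s, if anything falls off the work surface, if the arm or the gripper's body presses on something with over 40 N, if the wrist force passes 120 N, or if a joint passes its speed limit or range.

## Working session

There is one attempt and no reset: what is moved stays moved. The work goes in short steps, Python scripts to look and compute and a tool call to move; the robot and the scene stay as the last step left them, time stands still between calls to the robot, and variables do not carry over. Pictures are saved under pics/ and viewed, and the job is handed in when it is done.

Besides the shell and the picture viewer there is one more tool, called by a JSON object that holds its "api" and its "payload", one argument or row to a line. apply_moves: Moves the arm, as the interface text tells. Its arguments: {"type":"object","properties":{"motion":{"type":"string"},"squeeze":{"type":"number"}},"required":["motion"]}

```bash
ls; mkdir -p pics
python3 - <<'E'
from rig import r, grab_frame, spotter
import cv2
print(r.sense())
for n in ("side","top"):
    f=grab_frame(n); cv2.imwrite(f"pics/{n}0.png",f["img"][:,:,::-1]); print(n,f["fx"],f["R"],f["t"])
    for q in ["chute","end_stop","rack","gate_hinge","gate_plate","gate_tail","paint_jar","medium_bottle","tape_roll","water_cup","palette_knife","wide_brush","eraser_block"]:
        print(q,[(p["conf"],p["point"]) for p in spotter.place_of(q,n)][:2])
E
```

```text
pics
{'clock': 0.0, 'qpos': array([-1.26939017e+00,  3.53606801e-01,  1.63413512e+00,  5.08513245e-05,
        1.15519198e+00, -2.37304414e-03]), 'qvel': array([-0.00099058,  0.00150427,  0.00024847, -0.00039049, -0.00106709,
        0.00052484]), 'joint_efforts': array([-3.38956655e-03, -6.05252123e+01, -3.42078102e+01, -2.70824530e-04,
        9.37680539e-03,  1.43029473e-05]), 'eef_pos': array([ 186.90800551, -596.14757838,  403.98692209]), 'tcp_rot': array([-3.14025152e+00, -4.96776072e-05,  3.03758603e-01]), 'contact_force': array([-0.66364619, -0.0481609 ,  0.41912416]), 'wrist_torque': array([ 0.01182415,  0.03824065, -0.03144173]), 'opening': 0.9947167443785985}
side 477.69114982755394 [[-7.83488953e-01 -6.21405670e-01 -2.32678428e-04]
 [-3.47267976e-01  4.38157474e-01 -8.29109752e-01]
 [ 5.15315451e-01 -6.49517530e-01 -5.59085830e-01]] [ 433.26413242  224.08567208 1092.78613837]
chute [(0.66, [459.4, 64.9, -1.1])]
end_stop [(0.77, [465.6, 169.7, 21.5])]
rack [(0.75, [458.6, 6.2, 6.2])]
gate_hinge [(0.59, [522.7, 201.3, 1.0])]
gate_plate [(0.86, [480.9, 69.0, 17.2])]
gate_tai
[... 440 characters left out ...]
893 [[-0.01122855 -0.99972552 -0.02056233]
 [-0.99837138  0.01235886 -0.0556943 ]
 [ 0.05593314  0.01990347 -0.99823611]] [  34.24867993  559.12584753 1466.54663777]
chute [(0.92, [464.0, 71.3, 0.3])]
end_stop [(0.79, [468.4, 169.5, 22.3])]
rack [(0.95, [462.4, 6.5, 11.1]), (0.59, [508.1, -130.5, 48.2])]
gate_hinge []
gate_plate []
gate_tail [(0.83, [504.0, -129.0, 50.4]), (0.74, [466.3, 68.8, -0.4])]
paint_jar []
medium_bottle [(0.52, [643.5, 56.2, -0.7])]
tape_roll [(0.71, [643.2, 190.1, -2.3])]
water_cup [(0.74, [430.2, -353.9, 1.1])]
palette_knife [(0.88, [612.5, -419.8, 1.2])]
wide_brush [(0.69, [557.2, 458.2, 0.4])]
eraser_block [(0.7, [481.8, 65.6, 22.5]), (0.65, [399.1, 391.6, 3.7])]
```

View pics/side0.png

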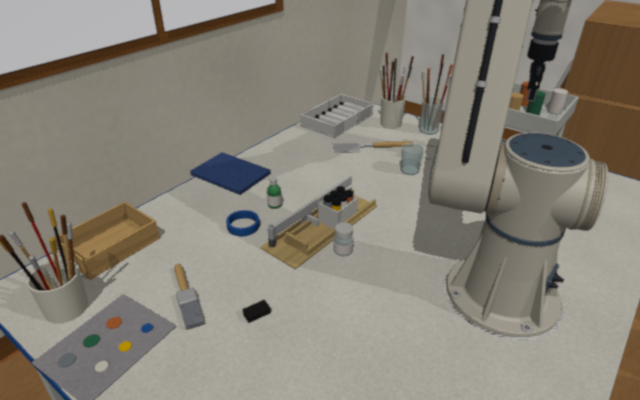

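View pics/top0.png

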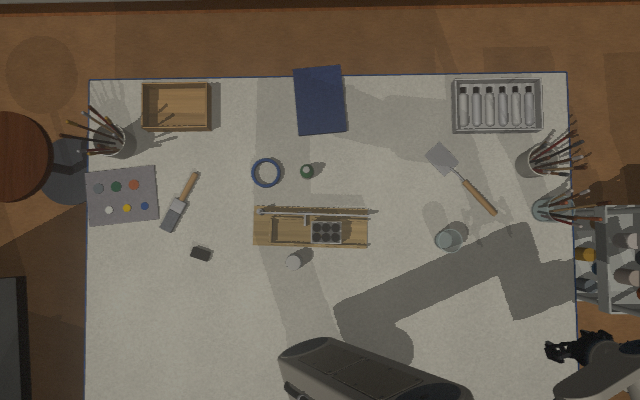

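The top view shows the chute around columns 253–370, rows 205–247. The rack is at about (327, 232), the rail spans the upper side, and the jar sits near (296, 258). Next I'll fit the chute frame and check it with an overlay.

```bash
cat > h.py <<'E'
import numpy as np, cv2
from rig import r, grab_frame, spotter
def proj(f,P):
    c=np.asarray(P,float)@f["R"].T+f["t"]; return np.c_[f["fx"]*c[:,0]/c[:,2]+f["cx"], f["fy"]*c[:,1]/c[:,2]+f["cy"]]
def c2w(P,o,c):
    P=np.asarray(P,float); R=np.array([[np.cos(c),-np.sin(c),0],[np.sin(c),np.cos(c),0],[0,0,1]]); return P@R.T+np.r_[o,0]
def w2c(P,o,c):
    R=np.array([[np.cos(c),-np.sin(c),0],[np.sin(c),np.cos(c),0],[0,0,1]]); return (np.asarray(P,float)-np.r_[o,0])@R
def box(x0,x1,y0,y1,z): return [[x0,y0,z],[x1,y0,z],[x1,y1,z],[x0,y1,z]]
def overlay(f,polys,name,crop,s):
    im=f["img"][:,:,::-1].copy(); u0,v0,u1,v1=crop
    im=cv2.resize(im[v0:v1,u0:u1],None,fx=s,fy=s,interpolation=cv2.INTER_CUBIC)
    for P,col in polys:
        q=((proj(f,P)-[u0,v0]+.5)*s).astype(int); cv2.polylines(im,[q],True,col,1)
    cv2.imwrite(name,im)
E
python3 - <<'E'
from h import *
from scipy.optimize import least_squares
L={"chute":(0,0),"end_stop":(0,99),"gate_hinge":(56,135),"gate_tail":(50,-195),"gate_plate":(16,0)}
obs=[]
for i in range(3):
    for n in ("side","top"):
        f=grab_frame(n)
        for q in L:
            p=spotter.place_of(q,n)
            if p and p[0]["conf"]>.5: obs.append((L[q],p[0]["point"][:2],q,n))
        p=spotter.place_of("rack",n); print(n,p[0]["point"] if p else 0)
def res(x): return np.concatenate([c2w([[*a,0]],x[:2],x[2])[0,:2]-b for a,b,_,_ in obs])
s=least_squares(res,[464,70,-.04],loss="soft_l1",f_scale=3); print(s.x)
for o,e in zip(obs,s.fun.reshape(-1,2)): print(o[2],o[3],e.round(1))
o,c=s.x[:2],s.x[2]
P=[(c2w(box(-47,75,-190,160,6),o,c),(0,0,255)),(c2w(box(-36,36,-190,99,24),o,c),(0,255,0)),(c2w(box(50,56,-195,135,64),o,c),(255,0,0))]
f=grab_frame("top"); overlay(f,P,"pics/ot1.png",(235,190,395,280),5)
f=grab_frame("side"); overlay(f,P,"pics/os1.png",(250,165,390,270),5)
E
```

```text
side [456.3, 6.5, 3.5]
top [459.5, 3.8, 10.9]
side [458.5, 4.0, 6.7]
top [457.5, 5.6, 7.9]
side [456.7, 4.5, 5.7]
top [458.1, 3.6, 9.6]
[ 4.62738905e+02  6.83466131e+01 -3.99259619e-02]
chute side [0.2 2.1]
end_stop side [ 2.4 -4.1]
gate_hinge side [0.1 2.1]
gate_tail side [1.3 1.8]
gate_plate side [-1.7 -3.7]
chute top [-0.6 -3.6]
end_stop top [ 0.6 -3.5]
gate_tail top [-2.1  1. ]
gate_plate top [-0.7  0.4]
chute side [0.6 1.6]
end_stop side [ 1.2 -1.5]
gate_hinge side [ 86.8 555.6]
gate_tail side [3.  2.9]
gate_plate side [-166.6    7.1]
chute top [-2.1 -1. ]
end_stop top [-0.1 -4.6]
gate_tail top [-1.5  0.6]
gate_plate top [-1.1 -0.5]
chute side [0.2 0.2]
end_stop side [ 1.7 -1.7]
gate_hinge side [0.5 3. ]
gate_tail side [4.9 1.4]
gate_plate side [ 2.  -2.4]
end_stop top [-1.9 -1.9]
gate_tail top [-2.8  1.1]
gate_plate top [-2.9 -1.5]
```

View pics/ot1.png

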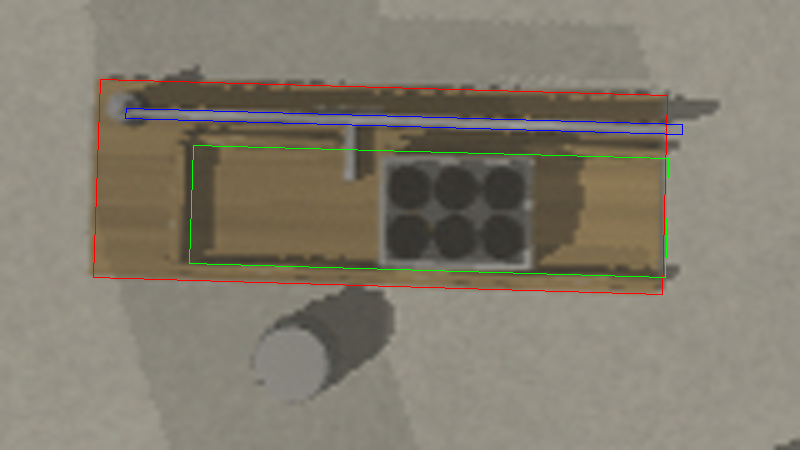

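View pics/os1.png

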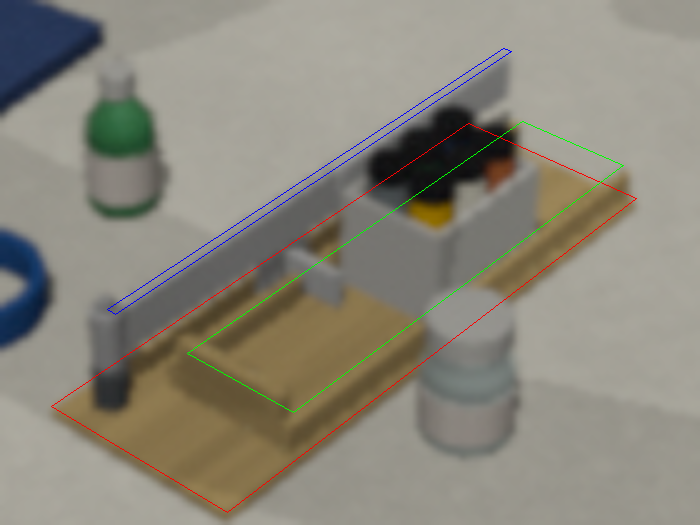

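The overlay matches the chute to within a pixel or two. The rack's rear wall top is at about u=341.5, v=232.5.

Run:
```python
from h import *
f=grab_frame("top"); o=[462.7,68.3]; c=-.040
def back(u,v,z):
    d=f["R"].T@np.array([(u-f["cx"])/f["fx"],(v-f["cy"])/f["fy"],1]); C=-f["R"].T@f["t"]
    return C+d*(z-C[2])/d[2]
for u,v in [(235+533/5,190+213/5),(235+380/5,190+210/5)]: print(w2c(back(u,v,66),o,c))
for n,p in dict(rack=(458,4.5,6),jar=(369,102,0),bottle=(643,56,0),tape=(644,188,0),cup=(433,-355,0)).items(): print(n,w2c(p,o,c).round())
# targets: TCP center chute (xc,yc)
s=r.sense(); p=s["eef_pos"]; yaw=s["tcp_rot"][2]; print(p,yaw,(c+np.pi/2-yaw)/np.pi)
for xc,yc in [(-12,-140)]:
    W=c2w([xc,yc,0],o,c); d=W-p; print(W, "tool shift", d[0]*np.cos(yaw)+d[1]*np.sin(yaw), d[0]*np.sin(yaw)-d[1]*np.cos(yaw))
```

```text
[  -0.17536131 -109.30889312   66.        ]
[ -1.02815548 -19.06994758  66.        ]
rack [ -2. -64.   6.]
jar [-95.  30.   0.]
bottle [181.  -5.   0.]
tape [176. 127.   0.]
cup [ -13. -424.    0.]
[ 186.97663174 -596.39634896  404.68697476] 0.30380302675377346 0.3905640976843636
[445.11109193 -71.10814292   0.        ] tool shift 403.4539899064962 -424.01176513604133
```

{"api": "apply_moves", "payload": {
  "motion": "1 0.403 -0.424 0 -0.3906;1 0.403 -0.424 0 -0.3906;1 0.403 -0.424 0 -0.3906;1 0.403 -0.424 0 -0.3906;1 0.403 -0.424 0 -0.3906;1 0.403 -0.424 0 -0.3906;1 0.403 -0.424 0 -0.3906;1 0.403 -0.424 0 -0.3906;1 0.403 -0.424 0 -0.3906;1 0.403 -0.424 0 -0.3906;1 0.403 -0.424 0 -0.3906;1 0.403 -0.424 0 -0.3906;1 0.403 -0.424 0 -0.3906;1 0.403 -0.424 0 -0.3906;1 0.403 -0.424 0 -0.3906;1 0.403 -0.424 0 -0.3906;1 0.403 -0.424 0 -0.3906;1 0.403 -0.424 0 -0.3906;1 0.403 -0.424 0 -0.3906;1 0.403 -0.424 0 -0.3906"
}}

```text
clock: 5.32
eef_pos: [444.3, -72.4, 404.7]
tcp_rot: [-3.142, 0.0, 1.529]
contact_force: [-0.7, -0.2, -0.4]
opening: 1.001
```

{"api": "apply_moves", "payload": {
  "motion": "1 0 -0.006 0.175 0;1 0 -0.006 0.175 0;1 0 -0.006 0.175 0;1 0 -0.006 0.175 0;1 0 -0.006 0.175 0;1 0 -0.006 0.175 0;1 0 -0.006 0.175 0"
}}

```text
clock: 5.9
eef_pos: [439.2, -71.6, 230.6]
tcp_rot: [-3.142, -0.0, 1.53]
contact_force: [-1.0, 0.3, 0.8]
opening: 1.001
```

```bash
cat > look.py <<'E'
from h import *
import sys
o=[462.7,68.3]; c=-.040
s=r.sense(); print(s["clock"],s["eef_pos"],w2c(s["eef_pos"],o,c),s["contact_force"],s["tcp_rot"])
f=grab_frame("top"); overlay(f,[],f"pics/t{sys.argv[1]}.png",(235,180,395,280),5)
f=grab_frame("side"); overlay(f,[],f"pics/s{sys.argv[1]}.png",(250,150,410,270),5)
E
python3 look.py 2
```

```text
5.9 [439.20910568 -71.56299713 230.58529984] [ -17.87907598 -140.69050687  230.58529984] [-1.01736434  0.27021836  0.82566007] [-3.14150807e+00 -2.19812173e-05  1.52991805e+00]
```

View pics/s2.png

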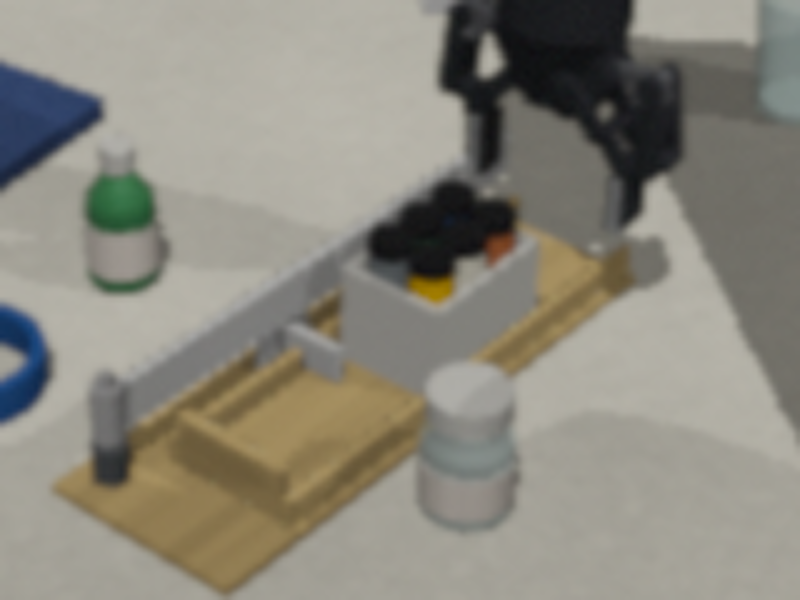

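View pics/t2.png

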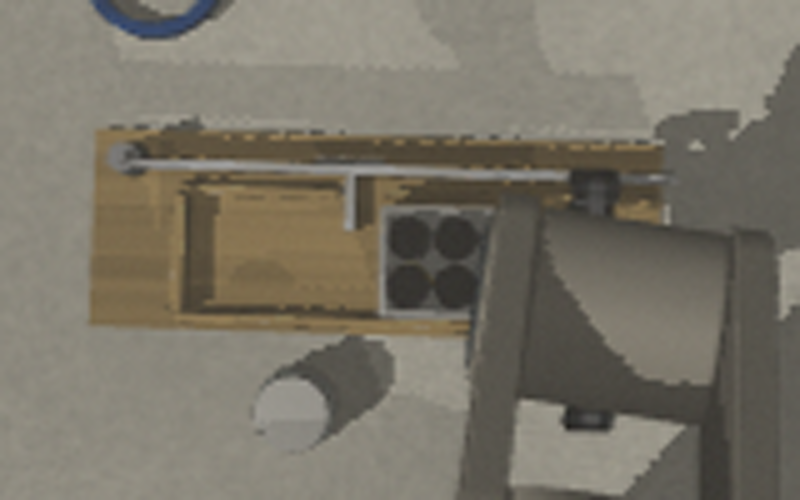

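Run:
```python
from h import *
o=[462.7,68.3]; c=-.040
f=grab_frame("side")
cx,cy=-17.9,-140.7
P=[]
for s in (1,-1):
  for z,col in ((70,(0,0,255)),(57,(0,255,255))):
    a,b=sorted((s*42.5,s*57)); P.append((c2w(box(cx+a,cx+b,cy-11,cy+11,z),o,c),col))
overlay(f,P,"pics/s3.png",(320,145,400,205),10)
```

```text
(no output)
```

View pics/s3.png

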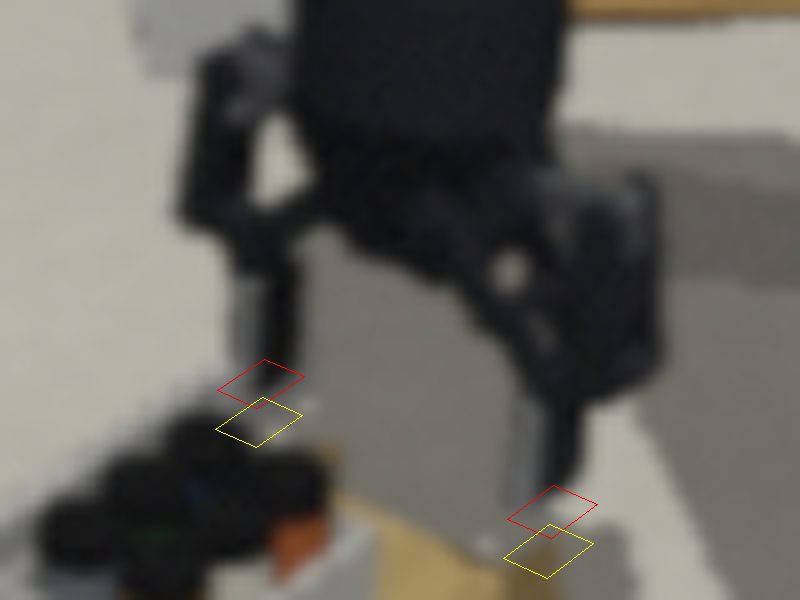

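{"api": "apply_moves", "payload": {
  "motion": "1 0 0 0.0275 0;1 0 0 0.0275 0;1 0 0.03 0.0275 0;1 0 0.06 0.0275 0;1 0 0.06 0.0275 0"
}}

```text
clock: 6.47
eef_pos: [503.6, -73.7, 204.6]
tcp_rot: [3.135, 0.001, 1.531]
contact_force: [-0.8, -1.4, -0.6]
opening: 1.001
```

```bash
python3 look.py 4
```

```text
6.4667 [503.59297922 -73.74884546 204.62601301] [  46.54070795 -140.29993852  204.62601301] [-0.80506595 -1.40817306 -0.61676865] [3.13503968e+00 6.62616641e-04 1.53124138e+00]
```

View pics/s4.png

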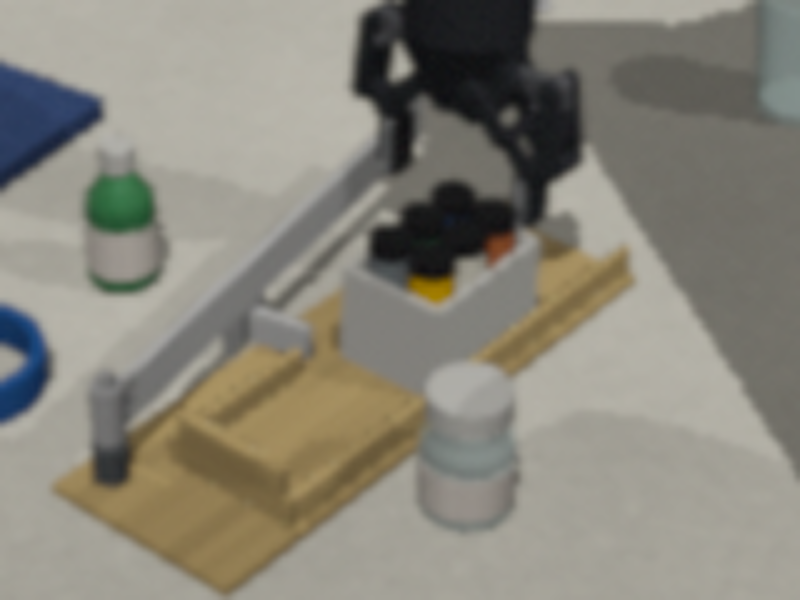

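View pics/t4.png

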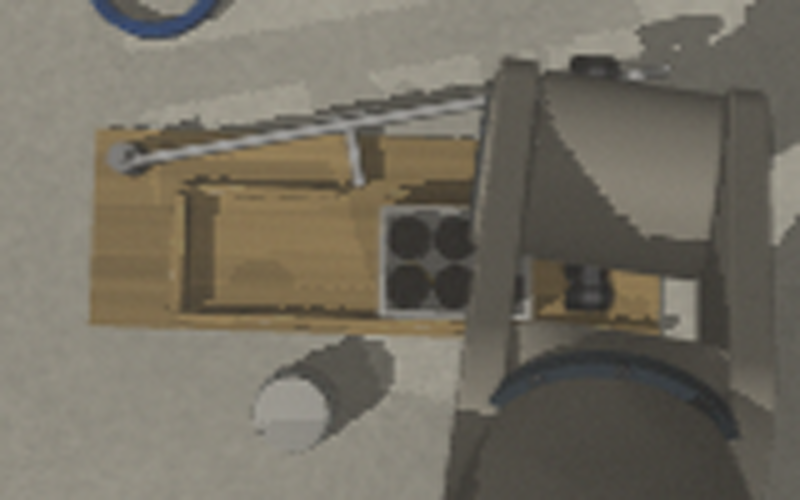

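Gate is open at about 0.2 rad, with the plate clear of the channel. Now I'll push along the chute.

{"api": "apply_moves", "payload": {
  "motion": "1 0 0.004 0 0;1 0.004 0.004 0 0;1 0.009 0.004 0 0;1 0.014 0.004 0 0;1 0.018 0.004 0 0;1 0.022 0.004 0 0;1 0.026 0.004 0 0;1 0.031 0.004 0 0;1 0.036 0.004 0 0;1 0.041 0.004 0 0;1 0.046 0.004 0 0;1 0.051 0.004 0 0;1 0.056 0.004 0 0;1 0.056 0.004 0 0"
}}

```text
clock: 7.73
eef_pos: [504.6, -16.9, 202.1]
tcp_rot: [-3.141, 0.0, 1.532]
contact_force: [-2.2, -0.8, 1.4]
opening: 1.003
```

```bash
python3 look.py 5
```

```text
7.7333 [504.56693256 -16.85860917 202.14508951] [ 45.23887956 -83.41626061 202.14508951] [-2.15530981 -0.76564859  1.35321587] [-3.14091471e+00  7.93473699e-05  1.53171023e+00]
```

View pics/s5.png

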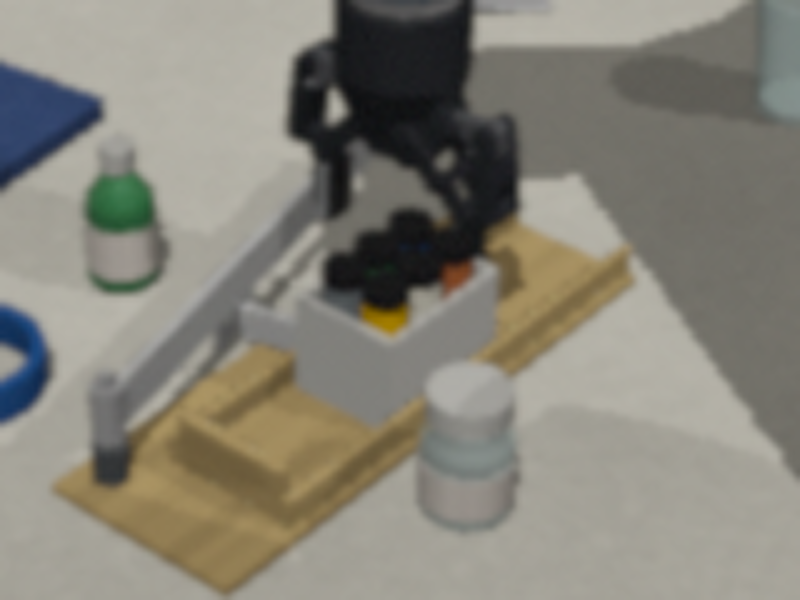

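View pics/t5.png

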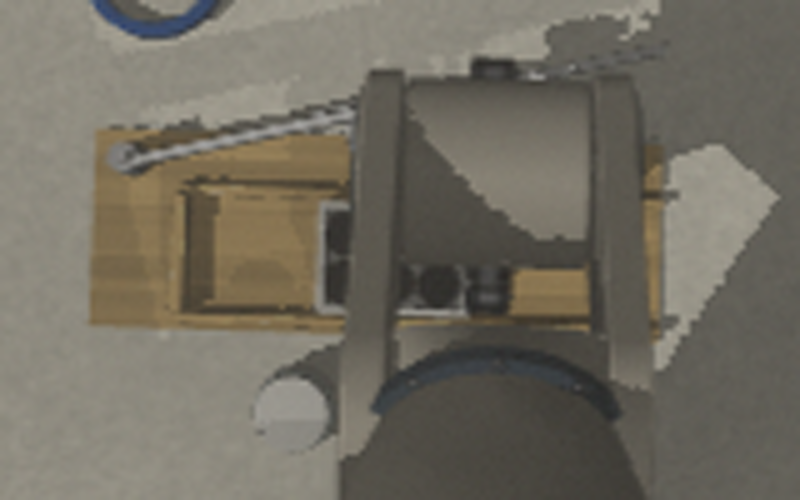

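Rack moved 36 mm as expected: its nose is past the gate and the finger still holds the rail. Continuing.

{"api": "apply_moves", "payload": {
  "motion": "1 0.004 0 0 0;1 0.009 0 0 0;1 0.014 -0.001 0 0;1 0.019 -0.002 0 0;1 0.024 -0.003 0 0;1 0.029 -0.004 0 0;1 0.034 -0.005 0 0;1 0.039 -0.006 0 0;1 0.044 -0.007 0 0;1 0.049 -0.008 0 0;1 0.054 -0.008 0 0;1 0.059 -0.008 0 0;1 0.064 -0.008 0 0;1 0.068 -0.008 0 0;1 0.072 -0.008 0 0;1 0.072 -0.008 0 0"
}}

```text
clock: 9.17
eef_pos: [499.5, 54.7, 202.1]
tcp_rot: [-3.141, 0.0, 1.531]
contact_force: [-4.2, -3.9, 2.1]
opening: 1.0
```

```bash
python3 look.py 6
```

```text
9.1667 [499.5139262   54.73847623 202.075775  ] [ 37.32679529 -12.0785116  202.075775  ] [-4.17351413 -3.87847313  2.11510775] [-3.14091124e+00  4.30255725e-04  1.53083611e+00]
```

View pics/s6.png

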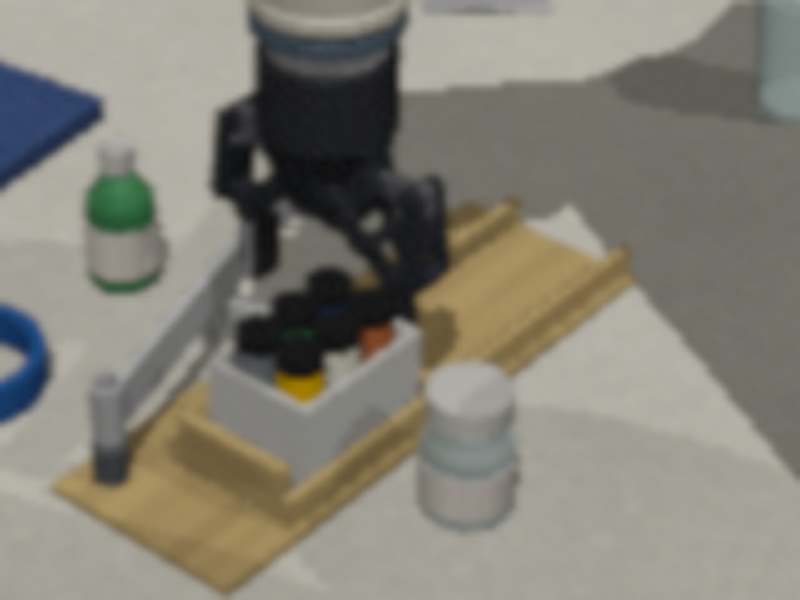

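View pics/t6.png

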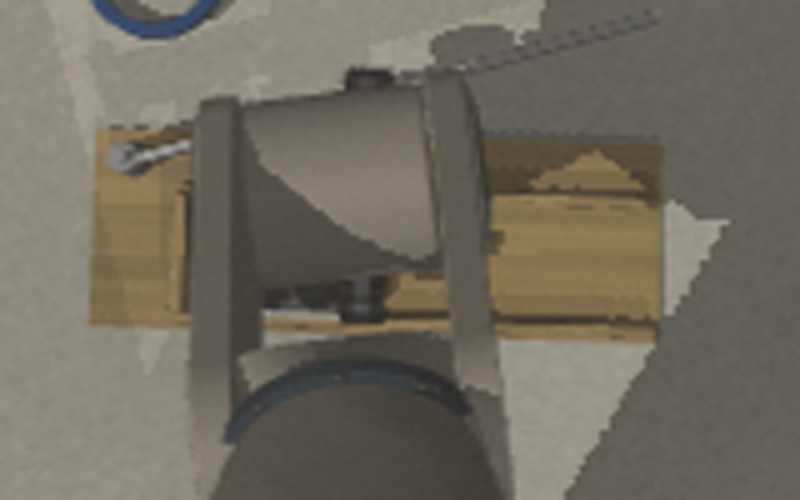

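Rack is nearly home, about 10 mm left by the numbers. I'll creep in and watch the force.

{"api": "apply_moves", "payload": {
  "motion": "1 0.003 0 0 0;1 0.006 0 0 0;1 0.007 0 0 0;1 0.008 0 0 0;1 0.008 0 0 0"
}}

```text
clock: 9.68
eef_pos: [499.6, 62.2, 202.0]
tcp_rot: [-3.14, 0.001, 1.531]
contact_force: [-3.1, -8.0, 2.7]
opening: 1.0
```

{"api": "apply_moves", "payload": {
  "motion": "1 0.001 0 0 0;1 0.002 0 0 0;1 0.002 0 0 0"
}}

```text
clock: 9.93
eef_pos: [499.7, 64.1, 202.0]
tcp_rot: [-3.14, 0.001, 1.531]
contact_force: [-2.6, -8.0, 1.7]
opening: 1.0
```

{"api": "apply_moves", "payload": {
  "motion": "1 0.001 0 0 0;1 0.002 0 0 0;1 0.002 0 0 0"
}}

```text
clock: 10.18
eef_pos: [499.8, 66.0, 202.1]
tcp_rot: [-3.14, 0.001, 1.531]
contact_force: [-3.5, -10.0, 2.0]
opening: 0.999
```

```bash
python3 look.py 7
python3 - <<'E'
from h import *
for n in("side","top"): 
    p=spotter.place_of("rack",n); print([(q["conf"],w2c(q["point"],[462.7,68.3],-.04).round(1)) for q in p])
E
```

```text
10.1833 [499.75736818  65.97739146 202.05129023] [ 37.1206058   -0.83885122 202.05129023] [ -3.5133919  -10.01804862   2.03612545] [-3.14030495e+00  1.36846199e-03  1.53140169e+00]
[(0.74, array([-3.8, 52.4,  6. ]))]
[(0.63, array([-4.4, 56.6,  6.9]))]
```

View pics/s7.png

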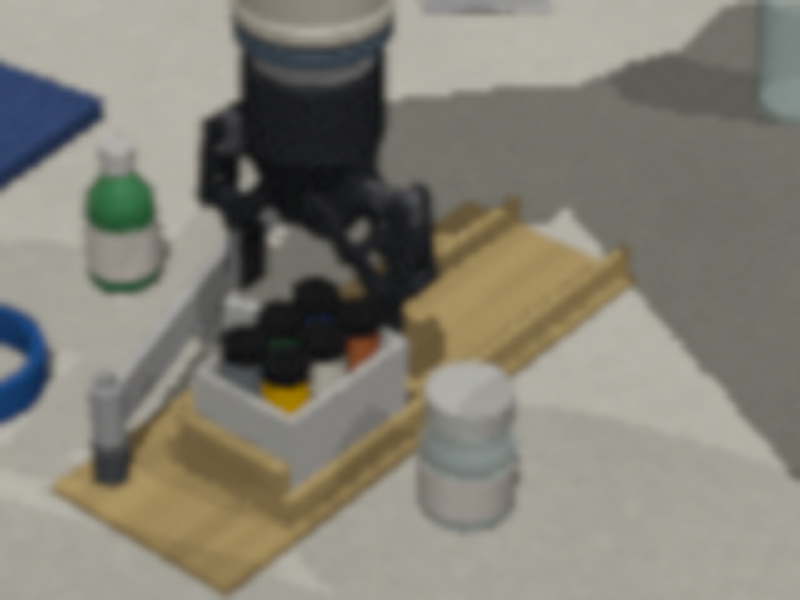

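Run:
```python
from h import *
o=[462.7,68.3]; c=-.040
f=grab_frame("side")
overlay(f,[(c2w(box(-33,33,9+d,99+d,z),o,c),col) for d,col in((0,(0,0,255)),(-4,(0,255,255))) for z in (66,)]+[(c2w([[-33,99,6],[-33,99,66]],o,c),(0,0,255)),(c2w(box(-36,36,99,105,40),o,c),(0,255,0))],"pics/s8.png",(280,200,350,260),11)
```

```text
(no output)
```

View pics/s8.png

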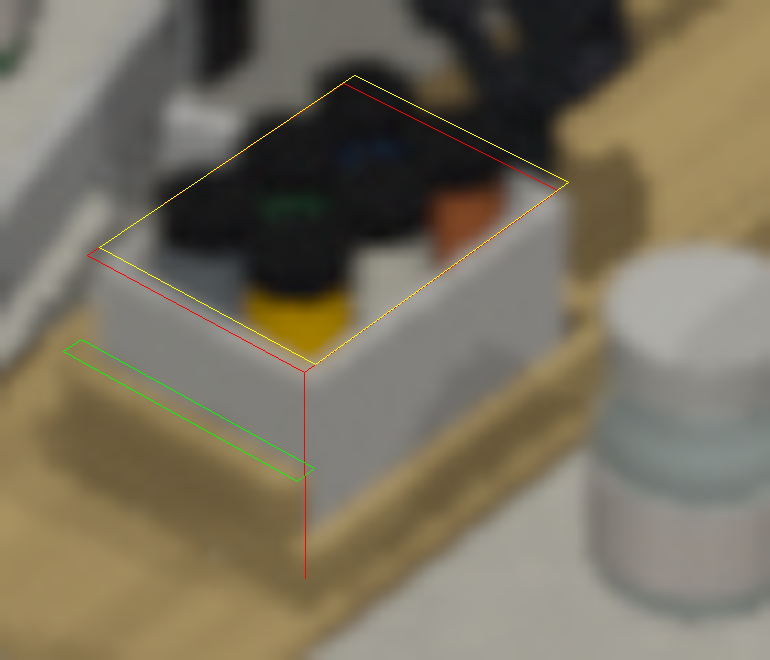

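Close to home, but the overlay is ambiguous to about 2 mm. I'll creep on until the force shows the stop.

{"api": "apply_moves", "payload": {
  "motion": "1 0.001 0 0 0;1 0.002 0 0 0;1 0.002 0 0 0"
}}

```text
clock: 10.68
eef_pos: [499.8, 66.7, 202.1]
tcp_rot: [-3.14, 0.004, 1.534]
contact_force: [-2.4, -24.3, 4.7]
opening: 1.0
```

The 24 N force with almost no motion means the rack is on the stop. Now I'll back off, let the gate close gently, then lift.

{"api": "apply_moves", "payload": {
  "motion": "1 -0.005 0 0 0;1 -0.012 0 0 0;1 -0.02 0 0 0;1 -0.025 0 0 0;1 -0.025 -0.008 0 0;1 -0.025 -0.016 0 0;1 -0.025 -0.024 0 0;1 -0.025 -0.032 0 0;1 -0.025 -0.04 0 0;1 -0.025 -0.048 0 0;1 -0.025 -0.055 0 0;1 -0.025 -0.055 0 0;1 -0.025 -0.055 -0.02 0;1 -0.025 -0.055 -0.05 0;1 -0.025 -0.055 -0.09 0;1 -0.025 -0.055 -0.13 0;1 -0.025 -0.055 -0.16 0;1 -0.025 -0.055 -0.16 0"
}}

```text
clock: 12.18
eef_pos: [446.7, 46.2, 368.4]
tcp_rot: [3.131, -0.002, 1.531]
contact_force: [1.1, 0.3, 0.1]
opening: 0.999
```

{"api": "apply_moves", "payload": {
  "motion": "1 -0.04 0 0 0;1 -0.08 0 0 0;1 -0.12 0 0 0;1 -0.16 0 0 0;1 -0.2 0 0 0;1 -0.2 0 0 0;1 -0.2 0 0 0"
}}

```text
clock: 12.77
eef_pos: [436.4, -155.9, 362.2]
tcp_rot: [3.141, 0.0, 1.527]
contact_force: [0.1, 0.2, 0.9]
opening: 1.002
```

```bash
python3 look.py 9;  python3 - <<'E'
from h import *
o=[462.7,68.3]; c=-.040
for n,cr,s in(("side",(250,165,390,270),5),("top",(235,190,395,280),5)):
    f=grab_frame(n); overlay(f,[(c2w(box(-33,33,9,99,66),o,c),(0,0,255)),(c2w(box(50,56,-195,135,64),o,c),(255,0,0))],f"pics/{n}10.png",cr,s)
    for q in("rack","gate_plate","gate_tail","paint_jar","medium_bottle"):
        p=spotter.place_of(q,n); print(n,q,[(a["conf"],np.round(w2c(a["point"],o,c),1)) for a in p][:1])
E
```

```text
12.7667 [ 436.40127674 -155.90997791  362.16919001] [ -17.31167935 -225.08230228  362.16919001] [0.09756703 0.21729956 0.86638067] [3.14070811e+00 1.83707653e-04 1.52672887e+00]
side rack [(0.74, array([ 77.8, 387.2,  -0.6]))]
side gate_plate []
side gate_tail [(0.73, array([  47. , -197.3,   50.5]))]
side paint_jar [(0.78, array([-93.6,  30.4,  -4.1]))]
side medium_bottle [(0.83, array([182.5,   0.3,  -1.8]))]
top rack [(0.97, array([-4.8, 56. ,  8.5]))]
top gate_plate [(0.67, array([18.7,  0.8, 19.9]))]
top gate_tail [(0.64, array([  49.5, -195.6,   50. ]))]
top paint_jar [(0.73, array([-90.5,  29.5,   2. ]))]
top medium_bottle [(0.64, array([181.8,  -6.7,  -0.9]))]
```

View pics/side10.png

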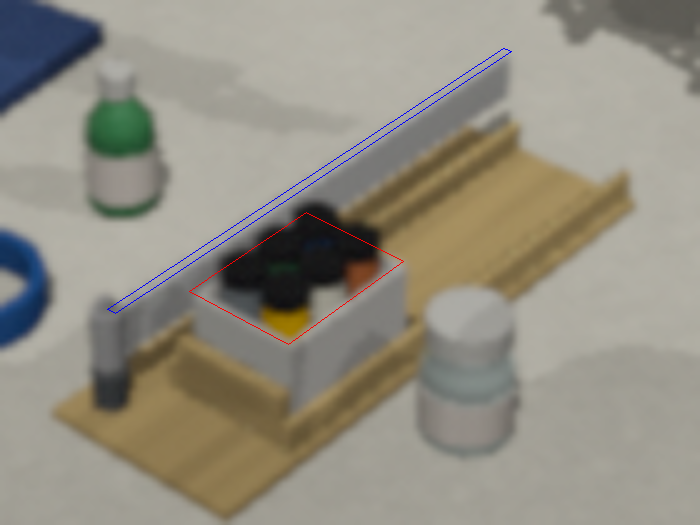

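View pics/top10.png

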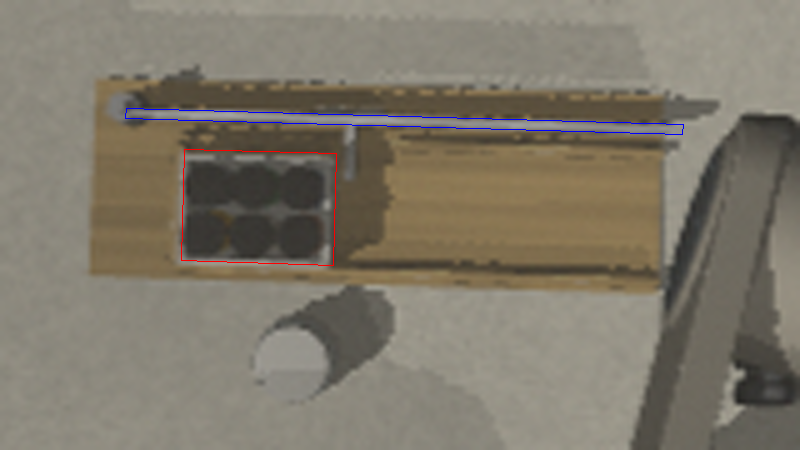

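The rail lies exactly on its shut overlay, and the rack is home to within about 1 mm at both ends. The fingers are clear, so I'm handing in.

```bash
python3 -c "
from rig import r
print(r.sign_off())"
```

```text
the job is handed in; nothing more can be done
None
```

The rack is home against the end stop and the gate has sprung shut behind it. I handed the job in at about 13 s of robot time, and it reported no verdict.

**What I did:** I spread the gripper across the chute and swung the gate open to about 0.2 rad with the back of one finger. Keeping it open, I pushed the rack about 118 mm along the chute with the other finger. The push force rose to 24 N with almost no further motion, which showed the rack was on the stop. I then backed off, let the gate close gently, lifted the fingers and moved clear.

**Last checks:**
- **Rack:** in the top picture it matched its home outline to about 1 mm. The top network put it at chute y = 56 mm, against 54 mm expected. That is within the network's 4 mm error.
- **Gate:** the rail lay on its shut outline. The network put the gate's free end at chute x = 49.5 mm, against 50 mm when shut.
- **Bystanders:** the paint jar and the bottle stood where they were, within the networks' error. I did not re-measure the other five, but the arm never came near them.
- **Robot:** the contact force was at noise level after the fingers left.

**Disagreement:** the network's last side-view reading of the rack was far off, at chute (78, 387) mm. Both pictures show the rack home, so I treated it as a false detection.

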